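Open a spring-tray soap box without letting the tray fly out

TASK

Open the white soap box on the granite ledge: press its blue release button down with one fingertip while the other finger waits just in front of the steel soap tray, so that the tray is trapped against that finger as soon as it pops, and keep both there for a moment. Then let the tray out slowly against the finger until it is fully open, with the soap still lying in its place on the ridges, and back away clear of everything. Only press and push: lift nothing, and leave the bottle and the other things on the ledge where they stand.

Things in the scene. Friction and masses are not known exactly. Their poses are not given: they have to be found in the camera images.
- soap_box: Fixed white soap box, sizes in mm. Left: a case 135 deep (x), 100 wide (y), 56 high, clear roof, front open for the tray. Right: a deck 22 high against the case, y -50 to -114, reaching 42 in front of the case. Origin: on the ledge below the middle of the closed tray's front face; x points from the front into the case, y left (seen facing the front), z up. The tray comes out along -x.
- tray_front (a point): Centre of the outer face of the tray's upright steel front plate: 92 wide (y), 4 thick, from 6 to 47 mm above the ledge; this point is 26.5 above it. Axes as the soap box: the tray comes out along -x. Shut, the plate is flush with the case front. The ledge is bare for 150 mm in front of the plate.
- tray (a joint): How far the tray is out, m: 0 shut, 0.070 open at its stop, where its spring keeps it. The spring drives it with 2.6 N at first, 1.5 N at the stop; left free it shoots open in 0.2 s at about 0.7 m/s. The catch lets go with the button 4 mm down; once the tray has popped 2 mm or more it stays free when the button rises, but if a finger keeps it fully shut the catch takes it again.
- release_top (a point): Centre of the top of the round blue release button, 28 mm across, on the deck beside the tray's path: 18 in front of the shut tray's front face and 70 to the right (-y) of its middle. Its top is 30 mm above the ledge when up, 24 when fully down (the deck round it is 22 high).
- release (a joint): How far the blue button is pressed, in m: 0 up, 0.006 fully down. It springs back. The force rises from 1.5 N to 5 N over the stroke, with about 0.5 N more from the catch.
- soap_center (a point): Centre of the loose green soap bar, 80 x 52 x 24, lying on the tray's ridges with its long side along the tray's travel.
- tray_bed (a point): Middle of the ridged bed of the tray, at the height of the ridge tops, 60 behind the tray's front face and 16 above the ledge: the soap's place. It moves with the tray.
- bottle_center (a point): Centre, half-way up, of the loose red pump bottle: 54 mm across, 154 high, with a red press top and short spout, closed. It stands on the rear of the deck, about 113 behind the release button (along x), its foot 22 mm above the ledge. Leave it alone.
- comb: Loose black wide-tooth comb lying flat, 165 long (its x) x 42 x 6; origin under its middle. To the right of the deck. Leave it alone.
- ring_dish: Loose white ceramic ring dish, diameter 90, 36 high at its cone; origin under its middle. To the left of the soap box or of the space in front of it. Leave it alone.
- nail_brush: Loose blue nail brush on its bristles, 95 long (its x) x 42, 44 high with its grip; origin under its middle. To the left of the soap box or of the space in front of it. Leave it alone.
- tumbler: Loose blue ceramic tumbler, diameter 74, 100 high, with two toothbrushes up to 190 high; origin under its middle. Leave it alone.
- cream_jar: Loose amber cream jar, diameter 64, 50 high; origin under its middle. Leave it alone.
Mind the look-alikes: they are no part of the job. There is more than one size of the soap_box; the job needs the larger.

How it is judged (in metres and radians):
On the way:
1. with the button held down, the popped tray is trapped against a finger: 1.5 to 35 mm out, slower than 0.12 m/s (value of joint release above 0.0035 m and value of joint tray between 0.0015 and 0.035 m and velocity of joint tray between -0.12 and 0.12 m/s and contact force between the fingers and tray above 0.3 N), for 0.12 s.
At the end, for the whole second after the job is handed in: The tray stands at rest within 4 mm of its full 70 mm opening, the release button is up again, and the soap lies at rest on the ridges within 15 mm of the middle of the bed (value of joint tray above 0.066 m and velocity of joint tray below 0.01 m/s and value of joint release below 0.001 m and horizontal distance between soap_center and tray_bed below 0.015 m and z of soap_center in the frame of tray_bed between 0.009 and 0.017 m and linear speed of soap below 0.02 m/s); the robot touches nothing.
It fails at once if the tray flies out (faster than 0.55 m/s) (velocity of joint tray above 0.55 m/s).
It fails at once if the soap is lifted or pushed off its place (more than 20 mm) on the tray (z of soap_center in the frame of tray_bed above 0.022 m or horizontal distance between soap_center and tray_bed above 0.02 m).
It fails at once if the bottle is moved, lifted or tipped (distance of bottle_center from where it was at the start of the episode above 0.012 m or angle between bottle_center's own z axis and vertical above 0.2 rad).
It fails at once if another thing on the ledge is moved or lifted (more than 15 mm) (distance of any of comb, ring_dish, nail_brush, tumbler, cream_jar from where it was at the start of the episode above 0.015 m).
It also fails if it takes over 34 s, if anything falls off the work surface, if the arm or the gripper's body presses on something with over 40 N, if the wrist force passes 120 N, or if a joint passes its speed limit or range.

ROBOT

A 6-joint arm with a two-finger parallel gripper is mounted at the origin on the work surface. World frame = base frame: x ahead of the robot, y to its left, z up, the work surface at z = 0. Lengths are in mm, angles in degrees, forces in N, time in s.
With the tool pointing down it reaches from about 425 to 925 mm from the base axis. Payload 12.5 kg.
Tool frame: the origin (TCP) lies at the very end of the fingers, on their centre line; the grasp point (between the pads) lies 19 mm behind it (arm.grip_depth is the distance from the TCP to the grasp point, in mm); z points along the fingers, y is the line along which they close (so a half turn about z gives the same grasp; the last joint's range is limited). The gripper opens to 85 mm and grips with 20 to 120 N. Pads are 22 mm wide; open, the fingers measure 114 mm over their backs; the gripper's body (76 mm by 85 mm) begins 54 mm behind the grasp point. The pads swing forward as they close: fully open they stand 13 mm farther back than shut.
Start: joints at [-71.998, 28.126, 89.318, -0, 62.55, -6.05], TCP at [254.76, -570.738, 231.327] pointing down, gripper open.
Joint ranges: [-177.58, 177.58], [-47.91, 125.51], [2.72, 160], [-65.01, 245.01], [3.68, 167.84], [-153.87, 153.87]. Speed limits (degrees/s): [127.2, 127.2, 159.86, 180, 180, 180].

INTERFACE

Orientations are given as a 3x3 rotation matrix whose columns are the frame's x, y, z axes.
In Python, from cell import arm, eyes, ticket gives the robot as it stands. The module is installed in compiled form; this text tells all that it offers.
- The arm moves only by the tool play_rows, never from a script. Its argument "plan" is a list of rows, each a list of 3 entries, a list of its own where there are three numbers: the finger opening in m, from 0 to 0.0854, then the shift along the world's x, y, z in m, then the turn, a rotation vector about the world's x, y, z in rad. In form: [[hand, [tx, ty, tz], [ax, ay, az]], ...]. A call has 1 to 8 rows; each row is the pose to reach, as a shift and turn from the pose commanded when the call began; what a row does not reach only later rows make up. A row lasts 1/10 s, in which the tool goes at most 50 mm and 8.59 degrees, less where a joint would pass 70% of its speed; a pose out of reach is approached as far as the arm can. A call with a gripper value outside its range is refused whole. The fingers move at their own pace and stop on an object; "squeeze" is the grip in N (left out, the last holds). Time passes only in rows, so rows that repeat a pose let the fingers close. It gives the time, the measured TCP pose, the force, the opening and the grip force at its end, in the units of the state.
- arm.get_obs(): the state, without advancing time (a new reading comes with each control period).
- eyes.get_image(name): name is "scene" or "side" or "wrist"; returns the picture (420x560x3 uint8, red, green, blue); there is no depth.
- eyes.calibration(name): a dict with "vfov" (degrees; the focal length in pixels is half the picture's height over the tangent of half this angle, whatever the lens; pixels are square), "cx", "cy" (the principal point, pixels), "k1" (the pictures are not rectified: a ray, as slopes to the right and down, at radius r is drawn at 1 + k1 r^2 times it, then the intrinsics apply), "extrinsics" (4x4, takes a point from world to camera coordinates); the wrist camera has in their place "mount" (4x4, takes a point from camera to tool coordinates, whose origin is the TCP and whose axes are the flange's). Camera axes: x right, y up, looking along -z (the intrinsics and any distortion apply to the point x, -y, -z); pixel columns grow to the right and rows downward; lengths in mm; the calibration is good to about 2 mm. A picture is of the moment at which its call begins: read the wrist's pose just before it. calibration takes no time and is no camera call.
- ticket.close_job(): hands the job in; it is judged then, once.
The state is a dict: "clock": time; "joint_positions": joint angles; "dq": joint speeds; "joint_torque": joint torques, N m; "eef_pos": TCP position; "eef_rot": TCP orientation; "force": force on the tool from outside, world axes, zero at the start; "wrist_torque": the same for the moment, N m; "grip_width": finger opening in mm; "grip_force": force on a finger pad.
Only numpy, scipy, OpenCV 4.12 (cv2) and the standard library are available. Lean on these libraries where they do the work, as an engineer would, in place of code of your own. Each camera call takes 0.05 s, during which the arm holds its last target. There are 200 camera calls.

## Working session

There is one attempt and no reset: what is moved stays moved. The work goes in short steps, Python scripts to look and compute and a tool call to move; the robot and the scene stay as the last step left them, time stands still between calls to the robot, and variables do not carry over. Pictures are saved under pics/ and viewed, at most 10 in all, crops included, and the job is handed in when it is done.

Besides the shell and the picture viewer there is one more tool, called after "Emit:" in YAML: its name, and indented under it one key for each argument. play_rows: Moves the arm, as the interface text tells. Its arguments: {"type":"object","properties":{"plan":{"type":"array","items":{"type":"array"}},"squeeze":{"type":"number"}},"required":["plan"]}

```bash
mkdir -p pics; cat > h.py <<'E'
import numpy as np, cv2
from cell import arm, eyes, ticket
def snap(n,f):
    o=arm.get_obs(); im=eyes.get_image(n); cv2.imwrite(f'pics/{f}.png',im[:,:,::-1]); return o,im
E
python3 - <<'E'
from h import *
a=snap('scene','s0')[1];b=snap('side','d0')[1]
print(eyes.calibration('scene'),eyes.calibration('side'),eyes.calibration('wrist'))
print(arm.get_obs())
E
```

```text
{'vfov': 43.449444138399436, 'cx': 275.0785924930863, 'cy': 212.25182047510944, 'k1': 0.0013095352356737554, 'extrinsics': array([[ 9.17557272e-02,  9.95712180e-01, -1.17533665e-02,
        -2.53005412e+01],
       [-5.54162194e-01,  6.08659525e-02,  8.30180461e-01,
         2.19697461e+02],
       [ 8.27336177e-01, -6.96605405e-02,  5.57370846e-01,
        -2.26401732e+03],
       [ 0.00000000e+00,  0.00000000e+00,  0.00000000e+00,
         1.00000000e+00]])} {'vfov': 42.086720279493775, 'cx': 274.23744663954716, 'cy': 206.0379834097988, 'k1': -0.04283472195722635, 'extrinsics': array([[-9.77472741e-01, -2.10995362e-01,  5.29126604e-03,
         5.47900171e+02],
       [ 1.42586843e-01, -6.41659375e-01,  7.53619426e-01,
        -1.57322464e+02],
       [-1.55615013e-01,  7.37396911e-01,  6.57289710e-01,
        -1.51318979e+03],
       [ 0.00000000e+00,  0.00000000e+00,  0.00000000e+00,
         1.00000000e+00]])} {'vfov': 60.464485851485925, 'cx': 280.2464151540974, 'cy': 205.53228613177387, 'k1': -0.047599153071618355, 'mount': array([[ 1.52921470e-04,  9.62349001e-01,  2.71816807
[... 405 characters left out ...]
 6.25503317e+01, -6.05122807e+00]), 'dq': array([-0.09338676, -0.07055623, -0.13253392,  0.00891259, -0.06503648,
       -0.0176491 ]), 'joint_torque': array([ 2.14605992e-03, -6.19447875e+01, -2.62024033e+01, -6.92176718e-05,
        2.94517704e-03, -2.38524029e-05]), 'eef_pos': array([ 254.67566052, -570.51936154,  230.79905603]), 'eef_rot': array([[ 9.13178063e-01,  4.07560715e-01, -2.99530730e-04],
       [ 4.07560809e-01, -9.13177572e-01,  9.53205621e-04],
       [ 1.14964419e-04, -9.92523449e-04, -9.99999501e-01]]), 'force': array([ 0.28805845,  0.99266075, -0.68889523]), 'wrist_torque': array([-0.01848116,  0.02017795, -0.03991326]), 'grip_force': 0.0, 'grip_width': 85.59120543667098}
```

```bash
python3 - <<'E'
import cv2,numpy as np
a=cv2.imread('pics/s0.png');b=cv2.imread('pics/d0.png')
c=np.vstack([a,b]); cv2.imwrite('pics/both.png',cv2.resize(np.hstack([a,b]),(800,300)))
E
```

```text
(no output)
```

View pics/s0.png

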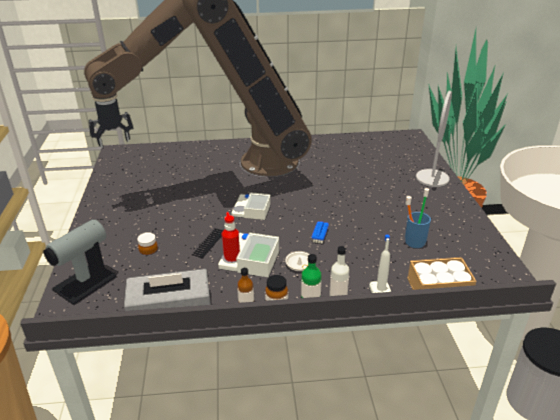

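View pics/d0.png

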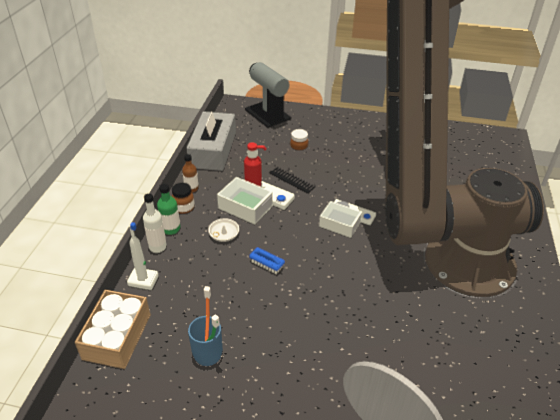

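Candidates: large soap box with green soap and red bottle, at scene (258,253) / side (245,200). The smaller, empty one is at scene (252,206) / side (342,218). I choose the first and check it in an enlarged crop.

```bash
python3 - <<'E'
import cv2,numpy as np
a=cv2.imread('pics/s0.png')[205:285,205:305];b=cv2.imread('pics/d0.png')[150:230,205:305]
r=lambda i:cv2.resize(i,None,fx=4,fy=4,interpolation=cv2.INTER_CUBIC)
cv2.imwrite('pics/crop.png',np.hstack([r(a),r(b)]))
E
```

```text
(no output)
```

View pics/crop.png

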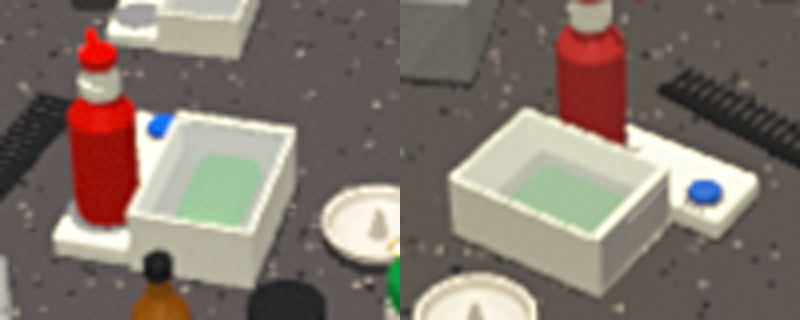

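The crop confirms it: the soap and bottle are there, and the front with the button faces the robot. Next, fit the pose from the case's top corners and the button.

```bash
cat >> h.py <<'E'
from scipy.optimize import least_squares
def proj(cal,P,T=None):
    T=cal['extrinsics'] if T is None else T
    p=np.atleast_2d(P)@T[:3,:3].T+T[:3,3]; s=np.c_[p[:,0],-p[:,1]]/-p[:,2:3]
    s=s*(1+cal['k1']*(s**2).sum(1,keepdims=True)); f=210/np.tan(np.radians(cal['vfov']/2))
    return s*f+[cal['cx'],cal['cy']]
def wristT(o,cal):
    B=np.eye(4);B[:3,:3]=o['eef_rot'];B[:3,3]=o['eef_pos']
    return np.linalg.inv(B@cal['mount'])
def box(q,P):
    c,s=np.cos(q[2]),np.sin(q[2]); P=np.atleast_2d(P).astype(float)
    return np.c_[q[0]+c*P[:,0]-s*P[:,1],q[1]+s*P[:,0]+c*P[:,1],P[:,2]]
def fit(views,q0):
    f=lambda q:np.concatenate([(proj(c,box(q,P),T)-uv).ravel() for c,T,P,uv in views])
    r=least_squares(f,q0,x_scale=[10,10,.1],loss='soft_l1'); return r.x,r.fun
E
python3 - <<'E'
from h import *
C=[[0,-50,56],[0,50,56],[135,-50,56],[135,50,56]]
v=[(eyes.calibration('scene'),None,C,[[248,233.25],[279.25,237],[237.75,258.75],[268,263.5]]),
(eyes.calibration('side'),None,C+[[-18,-70,30]],[[272,193],[255,210],[236.75,177],[217.5,195],[281.25,197.75]])]
q,f=fit(v,[700,-100,0]); print(q,np.degrees(q[2])); print(f.reshape(-1,2).round(1))
print('button',box(q,[-18,-70,30]),'tray',box(q,[0,0,26.5]))
E
```

```text
[ 6.06868647e+02 -6.66476591e+01 -3.40032039e-01] -19.482400734987994
[[ 1.3 -0.4]
 [-0.5 -0. ]
 [-1.  -0.8]
 [ 0.1 -0.8]
 [ 0.7 -0.9]
 [-0.4  0.7]
 [-0.8  0.5]
 [-0.5 -0. ]
 [-0.2 -0.6]]
button [[ 566.55304489 -126.63642634   30.        ]] tray [[606.86864732 -66.64765905  26.5       ]]
```

Emit:
play_rows:
  plan:
    - [0.06,[0.018,0.03,0],[0,0,0.149]]
    - [0.06,[0.036,0.061,0],[0,0,0.298]]
    - [0.06,[0.055,0.092,0],[0,0,0.447]]
    - [0.06,[0.073,0.122,0],[0,0,0.596]]
    - [0.06,[0.092,0.153,0],[0,0,0.745]]
    - [0.06,[0.11,0.184,0],[0,0,0.894]]
    - [0.06,[0.129,0.214,0],[0,0,1.043]]
    - [0.06,[0.147,0.245,0],[0,0,1.191]]

```text
clock: 0.9
eef_pos: [402.3, -324.4, 231.2]
eef_rot: [[-0.046, 0.999, -0.0], [0.999, 0.046, 0.0], [0.0, -0.0, -1.0]]
force: [0.5, -0.8, 0.0]
grip_width: 59.8
grip_force: 0.0
```

Emit:
play_rows:
  plan:
    - [0.06,[0.018,0.03,0],[0,0,0.149]]
    - [0.06,[0.036,0.061,0],[0,0,0.298]]
    - [0.06,[0.055,0.092,0],[0,0,0.447]]
    - [0.06,[0.073,0.122,0],[0,0,0.596]]
    - [0.06,[0.092,0.153,0],[0,0,0.745]]
    - [0.06,[0.11,0.184,0],[0,0,0.894]]
    - [0.06,[0.129,0.214,-0.015],[0,0,1.043]]
    - [0.06,[0.147,0.245,-0.03],[0,0,1.191]]

```text
clock: 1.7
eef_pos: [549.5, -79.4, 201.1]
eef_rot: [[-0.945, 0.328, 0.001], [0.328, 0.945, -0.0], [-0.001, 0.0, -1.0]]
force: [0.5, -1.5, -0.2]
grip_width: 60.4
grip_force: 0.0
```

```bash
python3 - <<'E'
from h import *
import pickle
o,im=snap('wrist','w1'); pickle.dump(o,open('w1.pkl','wb'))
print(o['clock'],o['eef_pos'],o['eef_rot'],o['force'],o['grip_width'])
cv2.imwrite('pics/w1b.png',cv2.resize(im[:,:,::-1],(800,600),interpolation=cv2.INTER_CUBIC))
E
```

```text
1.7 [549.48318651 -79.41391591 201.0574386 ] [[-9.44845663e-01  3.27515007e-01  7.69986042e-04]
 [ 3.27514998e-01  9.44845969e-01 -1.41899249e-04]
 [-7.73992342e-04  1.18109087e-04 -9.99999693e-01]] [ 0.49287724 -1.51443116 -0.15066183] 60.39044170008597
```

View pics/w1b.png

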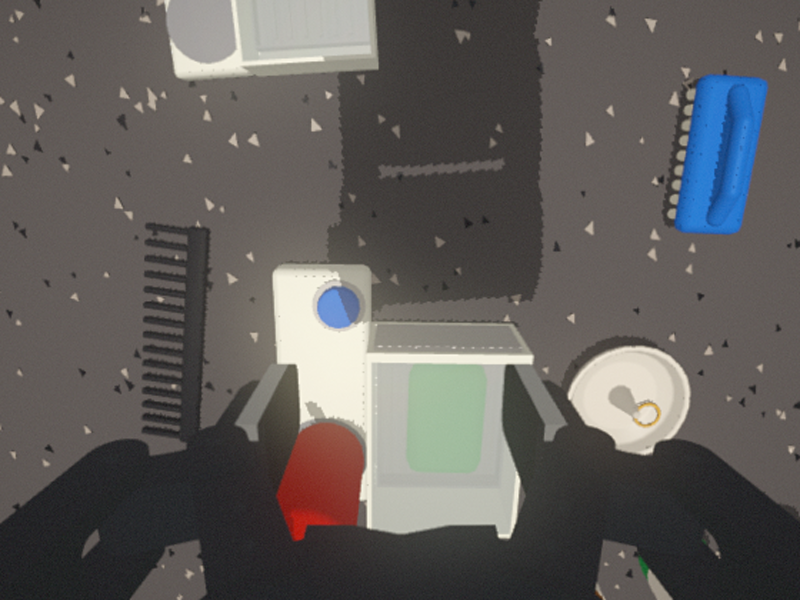

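Close view: button at (338,306), case top front corners at (368,361) and (532,359), foot of the front at (372,322) and (515,322), all in 800x600 pixels.

```bash
python3 - <<'E'
from h import *
import pickle
o=pickle.load(open('w1.pkl','rb')); c=eyes.calibration('wrist'); T=wristT(o,c)
P=[[-18,-70,30],[0,-50,56],[0,50,56],[0,-50,0],[0,50,0]]
uv=np.array([[338,306],[367,360],[532,359],[372,322],[516,322]])*.7
q,f=fit([(c,T,P,uv)],[607,-67,-.34]); print(q,np.degrees(q[2]),f.reshape(-1,2).round(1))
for t in ([-22,-33,0],[-75,-33,0],[-18,-70,0],[95,-70,0]): print(t,box(q,t)[0]-o['eef_pos'])
E
```

```text
[ 6.08577654e+02 -6.72555236e+01 -3.65873548e-01] -20.963010113875132 [[ 0.6  2.6]
 [ 0.1 -5.3]
 [ 0.2 -1.3]
 [ 0.   0. ]
 [-2.2  3. ]]
[-22, -33, 0] [  26.74436216  -10.78655673 -201.0574386 ]
[-75, -33, 0] [ -22.74765225    8.17499674 -201.0574386 ]
[-18, -70, 0] [  17.24229762  -46.76864629 -201.0574386 ]
[95, -70, 0] [ 122.76300758  -87.19610935 -201.0574386 ]
```

```bash
python3 - <<'E'
import cv2
a=cv2.imread('pics/w1.png')[175:265,180:390]
cv2.imwrite('pics/w1c.png',cv2.resize(a,(798,342),interpolation=cv2.INTER_CUBIC))
E
```

```text
(no output)
```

View pics/w1c.png

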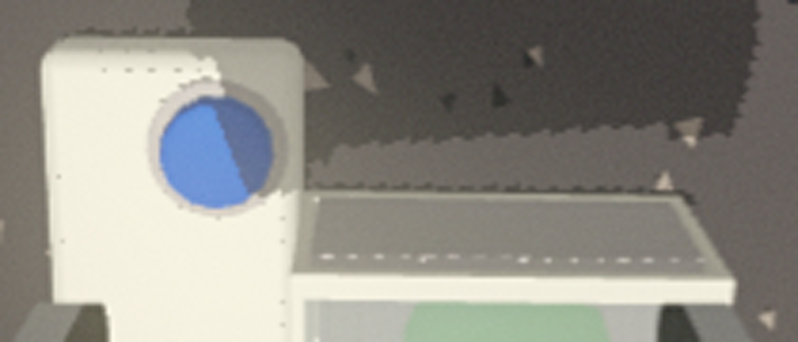

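Corners corrected: top front at (256.8,247.1) and (373.7,248.9), foot at (259.5,225.5) and (360.3,226), button at (236.8,215), all in image pixels.

```bash
python3 - <<'E'
from h import *
import pickle
o=pickle.load(open('w1.pkl','rb')); c=eyes.calibration('wrist'); T=wristT(o,c)
P=[[-18,-70,30],[0,-50,56],[0,50,56],[0,-50,0],[0,50,0]]
uv=np.array([[236.8,215],[256.8,247.1],[373.7,248.9],[259.5,225.5],[360.3,226]])
q,f=fit([(c,T,P,uv)],[607,-67,-.34]); print(q,np.degrees(q[2]),f.reshape(-1,2).round(1))
for t in ([-22,-33,0],[-75,-33,0],[-18,-70,0],[95,-70,0]): print(t,box(q,t)[0]-o['eef_pos'])
print(proj(c,box(q,P),T))
E
```

```text
[ 6.07708078e+02 -6.67899571e+01 -3.52948018e-01] -20.22243179852816 [[ 0.3  1.8]
 [ 0.4 -0.8]
 [-0.8 -0.7]
 [ 1.  -0.4]
 [-1.   0.8]]
[-22, -33, 0] [  26.17405632  -10.73720416 -201.0574386 ]
[-75, -33, 0] [ -23.55890515    7.58307267 -201.0574386 ]
[-18, -70, 0] [  17.13786015  -46.83910382 -201.0574386 ]
[95, -70, 0] [ 123.17228743  -85.8993167  -201.0574386 ]
[[237.09030602 216.75750678]
 [257.171972   246.29580732]
 [372.90367619 248.22599813]
 [260.5325179  225.09500434]
 [359.26626892 226.84073956]]
```

Emit:
play_rows:
  plan:
    - [0.06,[0.013,-0.005,0],[0,0,-0.017]]
    - [0.06,[0.026,-0.0107,0],[0,0,-0.017]]
    - [0.06,[0.026,-0.0107,-0.03],[0,0,-0.017]]
    - [0.06,[0.026,-0.0107,-0.06],[0,0,-0.017]]
    - [0.06,[0.026,-0.0107,-0.09],[0,0,-0.017]]
    - [0.06,[0.026,-0.0107,-0.12],[0,0,-0.017]]
    - [0.06,[0.026,-0.0107,-0.141],[0,0,-0.017]]
    - [0.06,[0.026,-0.0107,-0.141],[0,0,-0.017]]

```text
clock: 2.55
eef_pos: [573.3, -91.1, 57.6]
eef_rot: [[-0.937, 0.349, -0.005], [0.349, 0.937, 0.001], [0.005, -0.0, -1.0]]
force: [-0.7, 0.6, 0.2]
grip_width: 60.1
grip_force: 0.0
```

```bash
python3 - <<'E'
from h import *
o,im=snap('wrist','w2'); print(o['clock'],o['eef_pos'],o['force'],o['grip_width'])
s=eyes.get_image('side')[:,:,::-1][150:230,225:335]
r=cv2.resize(s,(578,420),interpolation=cv2.INTER_CUBIC); w=im[150:420,60:500,::-1]
w=cv2.resize(w,(578,355)); 
cv2.imwrite('pics/w2b.png',cv2.resize(np.hstack([im[:,60:500,::-1],r[:, :]]),(800,330)))
E
```

```text
2.55 [573.32760307 -91.1209668   57.62679031] [-0.7038792   0.60796531  0.22431178] 60.063848105088134
```

View pics/w2b.png

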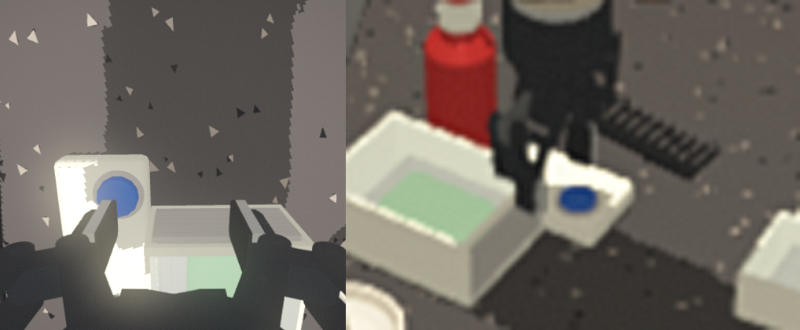

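```bash
python3 - <<'E'
from h import *
c=eyes.calibration('wrist'); T=np.linalg.inv(c['mount'])
P=[[x,y,z] for z in (0,-5) for y in (-37,-30,37) for x in (11,-11)]
print(np.c_[P,proj(c,P,T).round(0), ((proj(c,P,T)-[60,0])*.786).round(0)])
E
```

```text
[[ 11. -37.   0. 192. 243. 104. 191.]
 [-11. -37.   0. 195. 289. 106. 228.]
 [ 11. -30.   0. 208. 243. 117. 191.]
 [-11. -30.   0. 211. 290. 119. 228.]
 [ 11.  37.   0. 365. 243. 240. 191.]
 [-11.  37.   0. 362. 289. 237. 227.]
 [ 11. -37.  -5. 189. 248. 102. 195.]
 [-11. -37.  -5. 193. 295. 104. 232.]
 [ 11. -30.  -5. 206. 248. 115. 195.]
 [-11. -30.  -5. 209. 295. 117. 232.]
 [ 11.  37.  -5. 368. 248. 242. 195.]
 [-11.  37.  -5. 364. 295. 239. 232.]]
```

Emit:
play_rows:
  plan:
    - [0.06,[0.0038,-0.0014,-0.012],[0,0,0]]
    - [0.06,[0.0038,-0.0014,-0.023],[0,0,0]]
    - [0.06,[0.0038,-0.0014,-0.027],[0,0,0]]
    - [0.06,[0.0038,-0.0014,-0.029],[0,0,0]]
    - [0.06,[0.0038,-0.0014,-0.031],[0,0,0]]
    - [0.06,[0.0038,-0.0014,-0.031],[0,0,0]]

```text
clock: 3.25
eef_pos: [578.5, -92.8, 29.3]
eef_rot: [[-0.937, 0.349, -0.0], [0.349, 0.937, 0.0], [0.0, 0.0, -1.0]]
force: [0.1, 0.1, 0.6]
grip_width: 59.9
grip_force: 0.0
```

Emit:
play_rows:
  plan:
    - [0.06,[0,0,-0.002],[0,0,0]]
    - [0.06,[0,0,-0.004],[0,0,0]]
    - [0.06,[0,0,-0.006],[0,0,0]]
    - [0.06,[0,0,-0.006],[0,0,0]]

```text
clock: 3.65
eef_pos: [578.6, -92.8, 23.3]
eef_rot: [[-0.937, 0.349, 0.0], [0.349, 0.937, 0.0], [-0.0, 0.0, -1.0]]
force: [0.2, 1.1, 3.2]
grip_width: 60.0
grip_force: 1.6
```

Emit:
play_rows:
  plan:
    - [0.06,[0,0,-0.001],[0,0,0]]
    - [0.06,[0,0,-0.002],[0,0,0]]
    - [0.06,[0,0,-0.003],[0,0,0]]
    - [0.06,[0,0,-0.003],[0,0,0]]

```text
clock: 4.05
eef_pos: [578.6, -92.8, 20.4]
eef_rot: [[-0.937, 0.349, 0.0], [0.349, 0.937, -0.0], [-0.0, 0.0, -1.0]]
force: [-1.0, 0.3, 3.9]
grip_width: 60.0
grip_force: 3.2
```

Emit:
play_rows:
  plan:
    - [0.06,[0,0,-0.001],[0,0,0]]
    - [0.06,[0,0,-0.0015],[0,0,0]]
    - [0.06,[0,0,-0.0015],[0,0,0]]
    - [0.06,[0,0,-0.0015],[0,0,0]]

```text
clock: 4.45
eef_pos: [578.6, -92.8, 19.0]
eef_rot: [[-0.937, 0.349, 0.0], [0.349, 0.937, -0.0], [-0.0, 0.0, -1.0]]
force: [-1.1, 0.1, 5.3]
grip_width: 60.0
grip_force: 3.6
```

```bash
python3 - <<'E'
from h import *
o,im=snap('wrist','w3'); print(o['clock'],o['eef_pos'],o['force'],o['grip_width'],o['wrist_torque'])
cv2.imwrite('pics/w3c.png',cv2.resize(im[140:340,130:430,::-1],(750,500),interpolation=cv2.INTER_CUBIC))
E
```

```text
4.45 [578.60992009 -92.83797314  18.96657642] [-1.13472214  0.10561162  5.29539869] 60.028252480826346 [-0.00546722  0.19363243  0.12576554]
```

View pics/w3c.png

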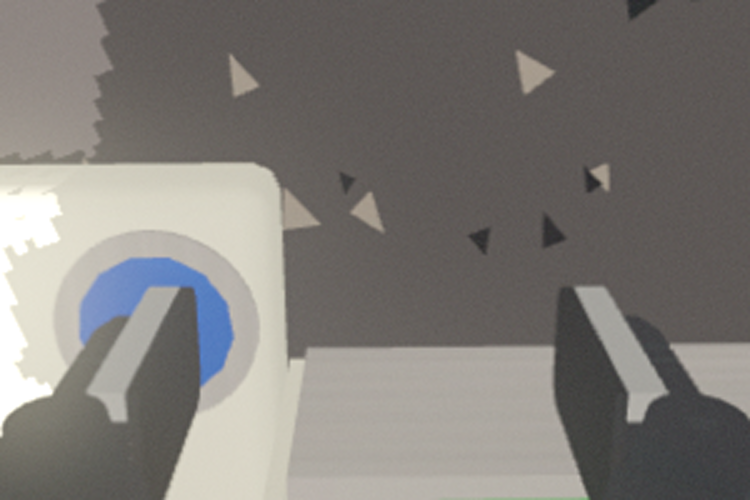

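Popped: the tray is bearing on the right-hand finger (the moment about z matches about 2.6 N there). The button, at about (155,320), is pressed down. I'll press slightly more and hold.

Emit:
play_rows:
  plan:
    - [0.06,[0,0,-0.0007],[0,0,0]]
    - [0.06,[0,0,-0.0007],[0,0,0]]
    - [0.06,[0,0,-0.0007],[0,0,0]]
    - [0.06,[0,0,-0.0007],[0,0,0]]

```text
clock: 4.9
eef_pos: [578.7, -92.8, 18.8]
eef_rot: [[-0.937, 0.349, 0.001], [0.349, 0.937, -0.0], [-0.001, -0.0, -1.0]]
force: [-2.2, 2.0, 10.5]
grip_width: 59.7
grip_force: 7.7
```

Emit:
play_rows:
  plan:
    - [0.06,[0,0,0.002],[0,0,0]]
    - [0.06,[0,0,0.004],[0,0,0]]
    - [0.06,[0,0,0.006],[0,0,0]]
    - [0.06,[0,0,0.008],[0,0,0]]
    - [0.06,[0,0,0.01],[0,0,0]]
    - [0.06,[0,0,0.01],[0,0,0]]

```text
clock: 5.5
eef_pos: [578.5, -92.8, 28.3]
eef_rot: [[-0.937, 0.349, -0.0], [0.349, 0.937, 0.0], [0.0, 0.0, -1.0]]
force: [-0.9, -0.5, 0.6]
grip_width: 59.8
grip_force: 0.5
```

Emit:
play_rows:
  plan:
    - [0.06,[-0.003,0.001,0],[0,0,0]]
    - [0.06,[-0.0066,0.0024,0],[0,0,0]]
    - [0.06,[-0.01,0.0037,0],[0,0,0]]
    - [0.06,[-0.0141,0.0052,0],[0,0,0]]
    - [0.06,[-0.0178,0.0066,0],[0,0,0]]
    - [0.06,[-0.0216,0.008,0],[0,0,0]]
    - [0.06,[-0.0253,0.0093,0],[0,0,0]]
    - [0.06,[-0.0281,0.0104,0],[0,0,0]]

```text
clock: 6.3
eef_pos: [550.0, -82.3, 28.1]
eef_rot: [[-0.937, 0.349, -0.0], [0.349, 0.937, 0.0], [0.0, 0.0, -1.0]]
force: [-1.6, -0.6, -0.6]
grip_width: 59.9
grip_force: 0.9
```

```bash
python3 - <<'E'
from h import *
o,im=snap('wrist','w4'); print(o['clock'],o['eef_pos'],o['force'],o['wrist_torque'])
cv2.imwrite('pics/w4c.png',cv2.resize(im[140:340,130:430,::-1],(750,500),interpolation=cv2.INTER_CUBIC))
E
```

```text
6.3 [550.03077765 -82.32087491  28.06015011] [-1.63842466 -0.55188197 -0.6015835 ] [-0.10409714  0.35636436  0.04406062]
```

View pics/w4c.png

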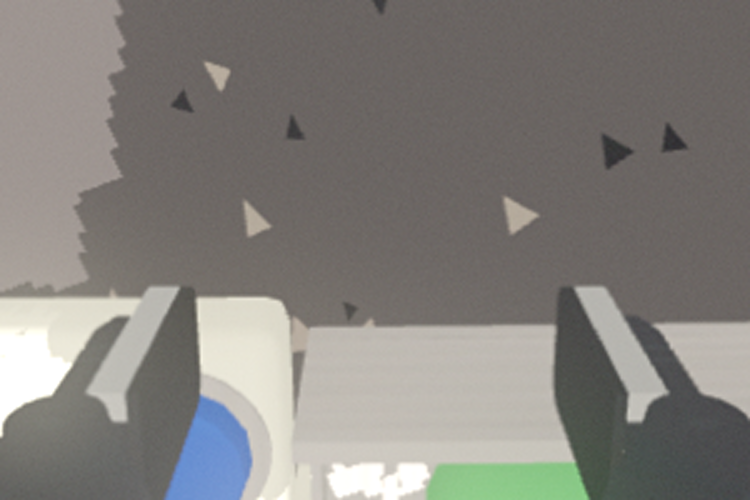

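The tray is following the finger: its plate is now ahead of the case, and the soap is visible at (510,485). Continue.

Emit:
play_rows:
  plan:
    - [0.06,[-0.0037,0.0014,0],[0,0,0]]
    - [0.06,[-0.0075,0.0028,0],[0,0,0]]
    - [0.06,[-0.0112,0.0041,0],[0,0,0]]
    - [0.06,[-0.015,0.0055,0],[0,0,0]]
    - [0.06,[-0.0187,0.0069,0],[0,0,0]]
    - [0.06,[-0.0225,0.0083,0],[0,0,0]]
    - [0.06,[-0.0262,0.0097,0],[0,0,0]]
    - [0.06,[-0.029,0.0107,0],[0,0,0]]

```text
clock: 7.15
eef_pos: [521.1, -71.6, 28.1]
eef_rot: [[-0.937, 0.349, 0.0], [0.349, 0.937, 0.0], [-0.0, 0.0, -1.0]]
force: [-1.8, -0.6, -1.0]
grip_width: 60.0
grip_force: 0.7
```

Emit:
play_rows:
  plan:
    - [0.06,[-0.0028,0.001,0],[0,0,0]]
    - [0.06,[-0.0056,0.002,0],[0,0,0]]
    - [0.06,[-0.0084,0.003,0],[0,0,0]]
    - [0.06,[-0.012,0.0045,0],[0,0,0]]
    - [0.06,[-0.018,0.0067,0],[0,0,0]]
    - [0.06,[-0.026,0.0097,0],[0,0,0]]
    - [0.06,[-0.034,0.0127,0],[0,0,0]]
    - [0.06,[-0.034,0.0127,0],[0,0,0]]

```text
clock: 7.95
eef_pos: [486.1, -58.5, 28.1]
eef_rot: [[-0.937, 0.349, -0.001], [0.349, 0.937, 0.0], [0.001, -0.0, -1.0]]
force: [0.5, 0.3, -1.0]
grip_width: 59.9
grip_force: 0.0
```

Emit:
play_rows:
  plan:
    - [0.06,[0,0,0.015],[0,0,0]]
    - [0.06,[0,0,0.04],[0,0,0]]
    - [0.06,[0,0,0.07],[0,0,0]]
    - [0.06,[0,0,0.1],[0,0,0]]
    - [0.06,[0,0,0.13],[0,0,0]]
    - [0.06,[0,0,0.15],[0,0,0]]
    - [0.06,[0,0,0.15],[0,0,0]]

```text
clock: 8.65
eef_pos: [488.5, -59.2, 180.6]
eef_rot: [[-0.937, 0.349, 0.005], [0.349, 0.937, -0.001], [-0.005, 0.001, -1.0]]
force: [-0.3, -0.6, -0.5]
grip_width: 59.7
grip_force: 0.0
```

```bash
python3 - <<'E'
from h import *
o,im=snap('wrist','w5'); print(o['clock'],o['eef_pos'],o['force'])
q=[607.7,-66.8,-.352]; c=eyes.calibration('wrist'); T=wristT(o,c)
print((proj(c,box(q,[[-70,-46,47],[-70,46,47],[-10,0,40],[-18,-70,30]]),T)).round(0))
cv2.imwrite('pics/w5b.png',im[:,:,::-1])
E
```

```text
8.65 [488.46202677 -59.24713435 180.57034358] [-0.27745636 -0.56666937 -0.46027862]
[[265. 245.]
 [376. 244.]
 [318. 304.]
 [240. 291.]]
```

View pics/w5b.png

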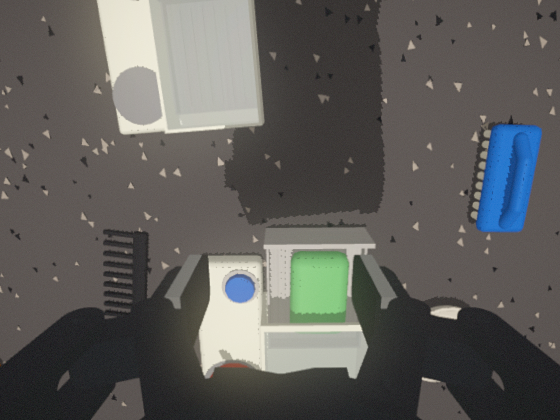

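```bash
python3 - <<'E'
from h import *
im=cv2.imread('pics/w5.png'); o=arm.get_obs()
q=[607.7,-66.8,-.352]; c=eyes.calibration('wrist'); T=wristT(o,c)
P=[[x,y,40] for x in (-50,30) for y in (-26,26)]+[[0,-50,56],[0,50,56],[135,-50,56],[-70,0,47]]
print(np.c_[P,proj(c,box(q,P),T).round(0)])
a=cv2.resize(im[215:390,190:410],(800,636),interpolation=cv2.INTER_CUBIC)[:600]
cv2.imwrite('pics/w5c.png',a)
E
```

```text
[[-50. -26.  40. 289. 265.]
 [-50.  26.  40. 350. 265.]
 [ 30. -26.  40. 289. 344.]
 [ 30.  26.  40. 345. 344.]
 [  0. -50.  56. 261. 327.]
 [  0.  50.  56. 378. 326.]
 [135. -50.  56. 264. 445.]
 [-70.   0.  47. 321. 246.]]
```

View pics/w5c.png

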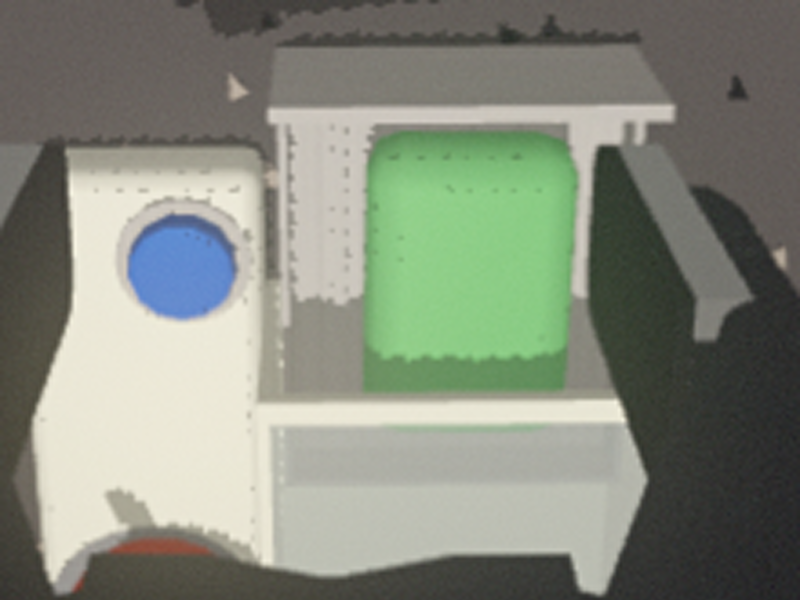

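```bash
python3 - <<'E'
from h import *
import pickle
q=[607.7,-66.8,-.352]; c=eyes.calibration('wrist')
def bx(o,uv,z):
    T=wristT(o,c); return least_squares(lambda p:(proj(c,box(q,[[p[0],p[1],z]]),T)-uv).ravel(),[0,0]).x.round(1)
o=arm.get_obs(); o1=pickle.load(open('w1.pkl','rb'))
k=3.636
for z in (40,36,28): print(z,'now rear',bx(o,[190+465/k,215+430/k],z),'w1 rear',bx(o1,[311,330.5],z))
for z in (28,20,40): print(z,'now front',bx(o,[190+470/k,215+131/k],z))
print('sides',bx(o,[190+365/k,215+250/k],28),bx(o,[190+577/k,215+250/k],28))
print('plate rear/front top', bx(o,[190+470/k,215+123/k],47),bx(o,[190+470/k,215+106/k],47),'case front',bx(o,[190+440/k,215+400/k],56))
E
```

```text
40 now rear [18.4  0.5] w1 rear [94.6  1.8]
36 now rear [21.3  1. ] w1 rear [97.4  2.3]
28 now rear [27.  2.] w1 rear [103.    3.2]
28 now front [-57.8   1. ]
20 now front [-54.4   1.9]
40 now front [-62.9  -0.4]
sides [-25.8 -24.4] [-25.4  28.6]
plate rear/front top [-67.9  -1.3] [-72.   -1.4] case front [-1.4 -7.5]
```

The tray is fully out: the plate edge reads about -70 mm and the button at (240,288) is up. The soap sits about 6 mm forward of the bed's middle, within the 15 mm allowed. The gripper is clear, so I'll hand in.

```bash
python3 -c "
from cell import ticket
print(ticket.close_job())"
```

```text
the job is handed in; nothing more can be done
None
```

I handed the job in at about 9 s. The tray was trapped on the pop and let out slowly to full opening. At the last look the button was up, the soap lay on the ridges about 6 mm forward of the bed's middle, and the gripper was clear. The hand-in returned no verdict.

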